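# Stock the specimen-jar carrier tray

### The job

Stock the carrier tray with the four closed specimen jars, standing upright, one to a pocket: the large jar in the largest pocket, the small jar in the smallest, and the two medium jars in the two oblong pockets. Two of the jars are still stacked under a grey spacer plate: once it is off, lay the plate flat and square on top of the pile of spacer plates. Leave the opened jar, its loose lid and the squat ointment tub where they are.

Things in the scene. Friction and masses are not known exactly. Their poses are not given: they have to be found in the camera images.
- jar_a_mid (a point): medium lidded specimen jar: translucent body, white ribbed screw lid (the lid is the top 14 mm and 1.5 mm wider in radius than the body); lid diameter 48 mm, height 62 mm, about 30 g. It stands on the table under one end of the spacer plate. Point: the centre of the jar, half-way up; z along the jar's axis.
- jar_b_mid (a point): the second medium jar, the same in all respects, standing under the other end of the spacer plate, 84 mm from the first centre to centre. Point: its centre, half-way up; z along its axis.
- jar_small_mid (a point): small lidded specimen jar: translucent body, white ribbed screw lid (the lid is the top 14 mm and 1.5 mm wider in radius than the body); lid diameter 34 mm, height 64 mm, about 20 g. It stands on the middle of the spacer plate, on top of the stack. Point: its centre, half-way up; z along its axis.
- jar_large_mid (a point): large lidded specimen jar: translucent body, white ribbed screw lid (the lid is the top 14 mm and 1.5 mm wider in radius than the body); lid diameter 62 mm, height 76 mm, about 50 g. It stands alone on the table among other things. Point: its centre, half-way up; z along its axis.
- spacer_mid (a point): loose rigid grey plastic spacer plate, 104 x 36 x 6 mm, about 30 g, lying on the lids of the two medium jars (underside 62 mm above the table), the small jar standing on it. The medium lids show past its ends and sides; under its middle is a free gap of 36 mm between the jars. Point: its centre; x along its length, y across its width, z up.
- pile: fixed pile of four such grey spacer plates lying on the table, 104 x 36 mm and 24 mm high. Origin: the centre of its underside on the table; x along its length, y across its width.
- tray: fixed white carrier tray, 170 x 170 mm, hand grips on its y sides; floor 4 mm thick, walls 4 mm thick, wall tops only 16 mm above the table. Cross walls make four pockets. Origin: centre of its underside. Pocket centres (x, y) in its frame and inside sizes (x by y), mm: smallest (-48, -48), 66 x 66; oblong (-48, 35), 66 x 92; oblong (35, -48), 92 x 66; largest (35, 35), 92 x 92.
- open_jar: look-alike, to be left: an opened medium jar without lid, translucent and hollow, diameter 45 mm, height 52 mm, standing on the table. Origin: the centre of its underside.
- loose_lid: to be left: the white ribbed lid of that jar lying upside down on the table, hollow side up, diameter 48 mm, height 14 mm. Origin: the centre of its underside.
- tub: look-alike, to be left: a squat white ointment tub with a smooth lid without ribs, diameter 76 mm, height 36 mm, standing on the table. Origin: the centre of its underside.
Mind the look-alikes: they are no part of the job. What is shaped like the part that bears spacer_mid but brown is not meant. What is shaped like the part that bears jar_a_mid but orange is not meant.

How it is judged (in metres and radians):
At the end, for the whole second after the job is handed in: Each closed jar stands upright (0.1 rad) on the floor of its pocket: small in smallest, large in largest, one medium in each oblong one. The spacer lies flat on the pile, centred within 15 mm and 0.25 rad. Opened jar, loose lid and tub within 20 mm of their start. All at rest (x of jar_small_mid in the frame of tray between -0.068 and -0.028 m and y of jar_small_mid in the frame of tray between -0.068 and -0.028 m and z of jar_small_mid in the frame of tray between 0.031 and 0.041 m and angle between each of jar_small_mid, jar_large_mid's own z axis and vertical below 0.1 rad and x of jar_large_mid in the frame of tray between 0.003 and 0.067 m and y of jar_large_mid in the frame of tray between 0.003 and 0.067 m and z of jar_large_mid in the frame of tray between 0.037 and 0.047 m and (((x of jar_a_mid in the frame of tray between -0.068 and -0.028 m and y of jar_a_mid in the frame of tray between 0.003 and 0.067 m and z of jar_a_mid in the frame of tray between 0.03 and 0.04 m and angle between jar_a_mid's own z axis and vertical below 0.1 rad) and (x of jar_b_mid in the frame of tray between 0.003 and 0.067 m and y of jar_b_mid in the frame of tray between -0.068 and -0.028 m and z of jar_b_mid in the frame of tray between 0.03 and 0.04 m and angle between jar_b_mid's own z axis and vertical below 0.1 rad)) or ((x of jar_a_mid in the frame of tray between 0.003 and 0.067 m and y of jar_a_mid in the frame of tray between -0.068 and -0.028 m and z of jar_a_mid in the frame of tray between 0.03 and 0.04 m and angle between jar_a_mid's own z axis and vertical below 0.1 rad) and (x of jar_b_mid in the frame of tray between -0.068 and -0.028 m and y of jar_b_mid in the frame of tray between 0.003 and 0.067 m and z of jar_b_mid in the frame of tray between 0.03 and 0.04 m and angle between jar_b_mid's own z axis and vertical below 0.1 rad))) and horizontal distance between spacer_mid and pile below 0.015 m and angle between the x axis of spacer_mid and the x axis of pile, either way round below 0.25 rad and angle between spacer_mid's own z axis and vertical below 0.08 rad and z of spacer_mid in the frame of pile between 0.023 and 0.031 m and distance of each of open_jar, tub, loose_lid from where it was at the start of the episode below 0.02 m and angle between each of open_jar, tub, loose_lid's own z axis and vertical below 0.2 rad and linear speed of each of jar_a, jar_b, jar_small, jar_large, spacer, open_jar, tub, loose_lid below 0.02 m/s); the robot touches nothing.
It fails at once if the opened jar is shoved or tipped over (distance of open_jar from where it was at the start of the episode above 0.02 m or angle between open_jar's own z axis and vertical above 0.4 rad).
It fails at once if the ointment tub is shoved or tipped over (distance of tub from where it was at the start of the episode above 0.02 m or angle between tub's own z axis and vertical above 0.4 rad).
It fails at once if the loose lid is shoved or tipped over (distance of loose_lid from where it was at the start of the episode above 0.02 m or angle between loose_lid's own z axis and vertical above 0.4 rad).
It also fails if it takes over 144 s, if anything falls off the work surface, if the arm or the gripper's body presses on something with over 40 N, if the wrist force passes 120 N, or if a joint passes its speed limit or range.

### The arm

A 6-joint arm with a two-finger parallel gripper is mounted at the origin on the work surface. World frame = base frame: x ahead of the robot, y to its left, z up, the work surface at z = 0. Lengths are in mm, angles in rad, forces in N, time in s.
With the tool pointing down it reaches from about 400 to 925 mm from the base axis. Payload 12.5 kg.
Tool frame: the origin (TCP) lies between the finger pads; the fingertips stand 11 mm ahead of it and the grasp point (between the pads) lies 8 mm behind it (env.tip_extent is the distance from the TCP to the fingertips, in mm); x points along the fingers, z is the direction in which the jaws open and shut, and the axes are right-handed (so a half turn about x gives the same grasp; the last joint's range is limited). The gripper opens to 95 mm and grips with 3 to 60 N. Pads are 20 mm wide; open, the fingers measure 119 mm over their backs; the gripper's body (75 mm by 180 mm) begins 59 mm behind the grasp point.
Start: joints at [-1.36, 0.491, 1.559, -0, 1.092, -0.106], TCP at [194.727, -593.908, 225.661] pointing down, gripper open.
Joint ranges: [-3.1, 3.1], [-0.84, 2.19], [0.05, 2.79], [-1.13, 4.28], [0.06, 2.93], [-2.69, 2.69]. Speed limits (rad/s): [2.22, 2.22, 2.79, 3.14, 3.14, 3.14].

### API

Orientations are given as [roll, pitch, yaw] about the fixed x, y, z axes, in that order (R = Rz(yaw) Ry(pitch) Rx(roll)).
In Python, from cell import status, imaging, env gives the robot as it stands. The module is installed in compiled form; this text tells all that it offers.
- The arm moves only by the tool apply_moves, never from a script. Its argument "increments" is a list of rows, each a list of 5 numbers: the closure, from 0 (fully open) to 1 (shut), then the shift along the tool's x, y, z in mm, then the turn about the tool's x in degrees. A call has 1 to 10 rows; each row shifts and turns the commanded pose from where the row before left it, along the tool's axes as they then stand; what a row does not reach is not made up. A row lasts 1/10 s, in which the tool goes at most 50 mm and 8.59 degrees, less where a joint would pass 70% of its speed; a pose out of reach is approached as far as the arm can. A call with a gripper value outside its range is refused whole. The fingers move at their own pace and stop on an object; the grip force is fixed at half the most. Time passes only in rows, so rows that do not move let the fingers close. It gives the time, the measured TCP pose, the force and the opening at its end, in the units of the state.
- status.state(): the state, without advancing time (a new reading comes with each control period).
- imaging.read_camera(name): name is "side" or "top"; returns a dict with "pixels" (420x560x3 uint8, red, green, blue), "fovy" (degrees; the focal length in pixels is half the picture's height over the tangent of half this angle, whatever the lens; pixels are square), "cx", "cy" (the principal point, pixels), "R" (3x3) and "t" (3): a world point X has camera coordinates R X + t. Camera axes: x right, y down, z forward; pixel columns grow to the right and rows downward; lengths in mm; the calibration is good to about 2 mm. A picture is of the moment at which its call begins. There is no depth.
- env.job_done(): hands the job in, once; it reports no verdict.
The state is a dict: "t": time; "joints": joint angles; "qvel": joint speeds; "tau": joint torques, N m; "eef_pos": TCP position; "tcp_rot": TCP orientation; "ft_force": force on the tool from outside, world axes, zero at the start; "moment": the same for the moment, N m; "opening": opening from 0.0 (shut) to 1.0 (fully open).
Only numpy, scipy, OpenCV 4.12 (cv2) and the standard library are available. Lean on these libraries where they do the work, as an engineer would, in place of code of your own. Each camera call takes 0.05 s, during which the arm holds its last target. There are 200 camera calls.

## Working session

There is one attempt and no reset: what is moved stays moved. The work goes in short steps, Python scripts to look and compute and a tool call to move; the robot and the scene stay as the last step left them, time stands still between calls to the robot, and variables do not carry over. Pictures are saved under pics/ and viewed, about 12 in all and at most 16, crops included, and the job is handed in when it is done.

Besides the shell and the picture viewer there is one more tool, called after "Emit:" as name(argument=value, ...) on one line, values as JSON. apply_moves: Moves the arm, as the interface text tells. Its arguments: {"type":"object","properties":{"increments":{"type":"array"}},"required":["increments"]}

```bash
mkdir -p pics
cat > h.py <<'E'
import numpy as np, cv2
from cell import status, imaging, env
def cam(n, f=None):
    c=imaging.read_camera(n)
    c['f']=c['pixels'].shape[0]/2/np.tan(np.radians(c['fovy'])/2)
    c['R']=np.array(c['R']);c['t']=np.array(c['t'])
    if f: cv2.imwrite('pics/'+f, c['pixels'][:,:,::-1])
    return c
def ray(c,u,v):
    d=c['R'].T@np.array([(u-c['cx'])/c['f'],(v-c['cy'])/c['f'],1]); o=-c['R'].T@c['t']; return o,d/np.linalg.norm(d)
def onz(c,u,v,z):
    o,d=ray(c,u,v); return (o+d*(z-o[2])/d[2]).round(1)
def proj(c,X):
    p=c['R']@np.array(X,float)+c['t']; return (np.array([c['cx'],c['cy']])+c['f']*p[:2]/p[2]).round(1)
E
python3 - <<'E'
from h import *
for n in('top','side'):
    c=cam(n,n+'0.png'); print(n,c['fovy'],c['cx'],c['cy'],(-c['R'].T@c['t']).round(),c['R'].round(3).tolist())
s=status.state(); print({k:np.round(v,3).tolist() for k,v in s.items()})
E
```

```text
top 53.16070748492288 279.55689144822566 205.65509703225467 [396. -29. 913.] [[0.015, -1.0, 0.002], [-0.987, -0.015, -0.158], [0.158, -0.0, -0.987]]
side 48.88505968890245 272.8090252708358 207.5811023963023 [ 483. -676.  678.] [[0.995, -0.095, -0.002], [-0.067, -0.685, -0.725], [0.068, 0.722, -0.689]]
{'t': 0.1, 'joints': [-1.36, 0.492, 1.559, 0.0, 1.092, -0.106], 'qvel': [-0.001, -0.003, -0.0, 0.0, 0.002, -0.002], 'tau': [0.003, -61.362, -25.86, 0.069, 0.047, -0.0], 'eef_pos': [194.693, -593.701, 225.119], 'tcp_rot': [3.012, 1.57, 1.758], 'ft_force': [0.071, 0.846, 0.08], 'moment': [-0.007, -0.035, -0.035], 'opening': 0.998}
```

View pics/top0.png

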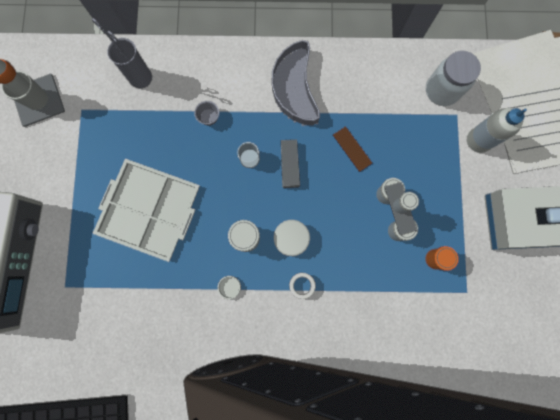

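View pics/side0.png

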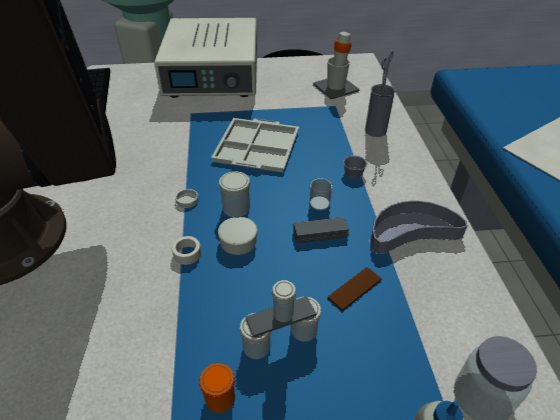

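The top view shows the tray at (147,210), the large jar at (243,235) and the squat tub at (292,238). The open jar is at (248,153), the pile at (290,163) and the brown decoy plate at (352,149). The stack is at (400,210), the orange decoy jar at (443,258), and rings or lids at (230,287) and (302,286). In the side view the tall ribbed jar at (235,192) is the large jar, and the low one at (237,236) is the tub.

Next I'll view enlarged crops to confirm this and get edges.

Run:
```python
from h import *
c=cam('top');p=c['pixels'][:,:,::-1]; np.save('top0.npy',p)
s=cam('side');q=s['pixels'][:,:,::-1]
a=cv2.resize(p[170:250,370:430],None,fx=5,fy=5,interpolation=2)   #300x400
b=cv2.resize(q[270:365,220:340],None,fx=4.16,fy=4.21,interpolation=2)[:400]
m=np.hstack([a,b]); cv2.imwrite('pics/st.png',m); print(m.shape)
a=cv2.resize(p[150:270,85:325],None,fx=3.3,fy=3.3,interpolation=2);cv2.imwrite('pics/tr.png',a)
hsv=cv2.cvtColor(p,cv2.COLOR_BGR2HSV)
for n,m in (('nonblue',((hsv[:,:,1]<110)).astype(np.uint8)),('white',((hsv[:,:,1]<60)&(hsv[:,:,2]>150)).astype(np.uint8))):
    m[:112]=0;m[292:]=0;m[:,:82]=0;m[:,462:]=0
    for k in cv2.findContours(m,cv2.RETR_EXTERNAL,cv2.CHAIN_APPROX_NONE)[0]:
        A=cv2.contourArea(k)
        if A>120:
            r=cv2.minAreaRect(k);print(n,int(A),np.round(r[0],1),np.round(r[1],1),round(r[2],1),np.round(cv2.minEnclosingCircle(k)[0],1),round(cv2.minEnclosingCircle(k)[1],1))
            if A>5000 or (280<r[0][0]<300 and r[0][1]<200): print(cv2.boxPoints(r).round(1).tolist())
```

```text
(400, 799, 3)
nonblue 1326 [249.  281.5] [ 19. 334.] 90.0 [249. 289.] 167.0
nonblue 688 [442. 258.] [26. 34.] 90.0 [441.9 258. ] 17.4
nonblue 1094 [291.5 237.5] [37. 37.] 90.0 [291.4 237.5] 19.2
nonblue 836 [243.5 235. ] [32. 33.] 90.0 [243.4 235.8] 17.1
nonblue 1691 [400.9 208.2] [66.1 40.1] 72.5 [398.9 208.8] 33.1
nonblue 7115 [146.2 209.4] [92.9 84.4] 20.4 [145.5 209. ] 58.6
[[88.0, 232.8000030517578], [117.30000305175781, 153.6999969482422], [204.39999389648438, 186.0], [175.10000610351562, 265.1000061035156]]
nonblue 468 [248.  154.5] [27. 22.] 90.0 [248.5 154.5] 13.7
nonblue 810 [289.6 163.3] [48.4 18.4] 86.2 [290.  163.3] 25.0
[[278.79998779296875, 139.6999969482422], [297.20001220703125, 138.5], [300.3999938964844, 186.8000030517578], [282.0, 188.10000610351562]]
nonblue 747 [352.1 148.5] [47.5 17.1] 54.0 [352.5 148. ] 24.6
nonblue 1039 [327.  157.5] [ 91. 268.] 90.0 [327.  157.5] 141.5
white 332 [151.  289.5] [  3. 134.] 90.0 [151.  289.5] 67.0
white 164 [231.5 284. ] [14. 15.] 90.0 [231.2 285.7] 8.9
white 183 [280. 282.] [18. 68.] 90.0 [280. 287.] 34.2
white 899 [291.5 237. ] [34. 33.] 90.0 [290.9 237. ] 17.9
white 700 [243. 235.] [30. 30.] 90.0 [242.5 234.5] 15.7
white 205 [409. 200.] [16. 16.] 0.0 [409.  200.5] 8.8
white 6618 [145.9 209.2] [90.3 82.5] 20.4 [145.5 209. ] 57.7
[[89.19999694824219, 232.1999969482422], [117.9000015258789, 154.8000030517578], [202.5, 186.3000030517578], [173.8000030517578, 263.6000061035156]]
white 202 [249.3 157.8] [15.6 16.3] 45.0 [249.2 157.6] 8.6
white 286 [395.  150.5] [ 77. 132.] 90.0 [395.  150.5] 76.4
```

View pics/st.png

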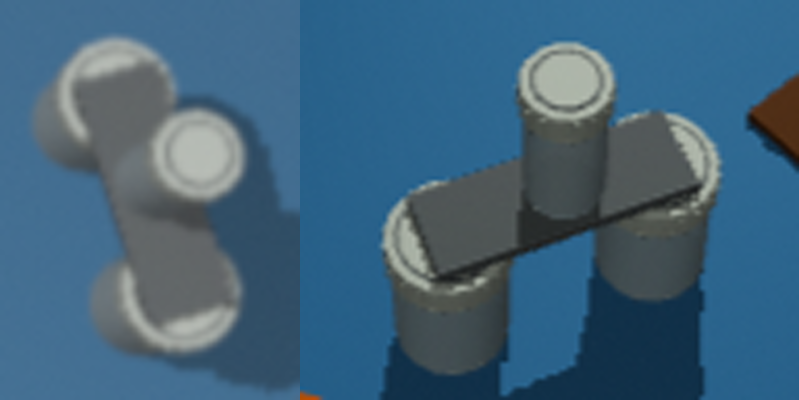

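View pics/tr.png

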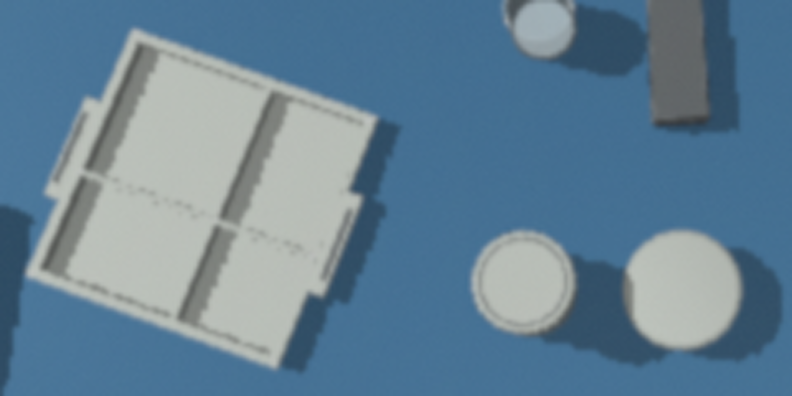

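The crops confirm the stack: a grey plate on two ribbed white lids with the small jar on top. The jar at (243,235) with the ringed lid is the large jar, and the smooth one is the tub. In the tray, the dividers cross to the lower right of centre, so the smallest pocket is lower right and the largest is upper left. The grips are on the left and right sides, so tray +y points image-left and +x image-up.

```bash
cat >> h.py <<'E'
from scipy.spatial.transform import Rotation as Ro
def tri(c1,p1,c2,p2):
    (o1,d1),(o2,d2)=ray(c1,*p1),ray(c2,*p2)
    A=np.array([d1,-d2]).T; k=np.linalg.lstsq(A,o2-o1,rcond=None)[0]
    a,b=o1+d1*k[0],o2+d2*k[1]; return ((a+b)/2).round(1),round(float(np.linalg.norm(a-b)),1)
def go(x,y,z,jaw=None):
    "shift (tool axes) and turn from the measured pose; jaw = world heading of jaw axis, deg"
    s=status.state(); R=Ro.from_euler('xyz',s['tcp_rot']).as_matrix()
    cur=np.degrees(np.arctan2(R[1,2],R[0,2])); turn=0
    if jaw is not None:
        turn=-((jaw-cur+90)%180-90)   # tool x points down: + turn lowers the heading
        R=R@Ro.from_rotvec([np.radians(turn),0,0]).as_matrix()
    d=R.T@(np.array([x,y,z])-s['eef_pos'])
    print('at',np.round(s['eef_pos'],1),'jaw %.1f'%cur,'open %.2f'%s['opening'],'j6 %.2f'%s['joints'][5],'F',np.round(s['ft_force'],1),'t %.1f'%s['t'],'-> turn %.1f'%turn,'shift',d.round(1),'xdir',R[:,0].round(3))
E
python3 - <<'E'
from h import *
T=cam('top');S=cam('side')
print('small',tri(T,(409.8,201),S,(283.9,289)),onz(T,409.8,201,132),onz(S,283.9,289,132))
A=onz(T,393.6,189.4,62);B=onz(T,406,228.4,62);print('far',A,onz(S,306.5,310.9,62),'near',B,onz(S,255.8,326.1,62),'dist',np.linalg.norm(A-B),'yaw',np.degrees(np.arctan2(*(A-B)[1::-1])))
print('large',onz(T,243,235,76),'tub',onz(T,291,237,36),'openjar',onz(T,248,152,26),'rings',onz(T,230,287,14),onz(T,302,286,14),'orange',onz(T,446,258,60))
cs=[onz(T,*p,16) for p in((125.3,159.1),(199.8,186.4),(93.5,232.7),(168.9,261.5))]
for p in cs: print(p)
print('tray c',np.mean(cs,0),[np.linalg.norm(cs[i]-cs[j]).round(1) for i,j in((0,1),(0,2),(1,3),(2,3))],'yaw',[np.degrees(np.arctan2(*(cs[a]-cs[b])[1::-1])).round(2) for a,b in((0,2),(1,3))],[np.degrees(np.arctan2(*(cs[a]-cs[b])[1::-1])).round(2)-90 for a,b in((0,1),(2,3))])
print('cross',onz(T,151.7,217.3,16))
# pile top, dark-shadow free: grey mask both views
for c,box in((T,(270,130,312,195)),(S,(285,210,355,250))):
    p=c['pixels'].astype(int); x0,y0,x1,y1=box; r=p[y0:y1,x0:x1]
    m=((r.max(2)-r.min(2)<22)&(r.max(2)>70)).astype(np.uint8)
    k=max(cv2.findContours(m,0,cv2.CHAIN_APPROX_NONE)[0],key=cv2.contourArea)+np.array([[x0,y0]])
    rr=cv2.minAreaRect(k); bp=cv2.boxPoints(rr); W=[onz(c,u,v,24) for u,v in bp]
    print('pile',rr,np.mean(W,0),[w[:2].tolist() for w in W])
go(*tri(T,(409.8,201),S,(283.9,289))[0][:2],200,70)
E
```

```text
small (array([ 534.9, -274.8,  131.1]), 2.3) [ 533.6 -274.6  132. ] [ 535.9 -275.2  132. ]
far [ 569.8 -263.9   62. ] [ 573.2 -269.1   62. ] near [ 489.1 -286.9   62. ] [ 492.3 -288.6   62. ] dist 83.9135865042127 yaw 15.907880254286743
large [469.4  43.5  76. ] tub [470.2 -53.5  36. ] openjar [655.5  42.1  26. ] rings [364.9  73.   14. ] [369.2 -78.4  14. ] orange [ 430.5 -366.4   60. ]
[638.  312.6  16. ]
[579.3 145.9  16. ]
[474.7 368.7  16. ]
[416. 204.  16.]
tray c [527.  257.8  16. ] [np.float64(176.7), np.float64(172.7), np.float64(173.3), np.float64(174.8)] yaw [np.float64(-18.96), np.float64(-19.58)] [np.float64(-19.400000000000006), np.float64(-19.620000000000005)]
cross [509.8 246.3  16. ]
pile ((289.5395812988281, 163.53411865234375), (47.462562561035156, 16.731937408447266), 85.76361083984375) [632.025 -48.975  24.   ] [[683.4, -26.2], [686.8, -62.9], [580.6, -71.4], [577.3, -35.4]]
pile ((320.4761047363281, 225.7969207763672), (12.560432434082031, 52.40330123901367), 83.2901611328125) [635.775 -50.975  24.   ] [[584.0, -37.4], [690.5, -30.4], [686.1, -64.9], [582.5, -71.2]]
at [ 194.7 -593.8  225.4] jaw -71.9 open 1.00 j6 -0.11 F [0.3 0.2 0.8] t 0.3 -> turn 38.1 shift [  25.5  210.6 -416.2] xdir [-0.  0. -1.]
```

Sizes check out: jars 83.9 mm apart, small lid top at z 131, pile 106 x 36, tray about 173 square. I go over the small jar with no turn (jaw at -72°).

Emit:
apply_moves(increments=[[0, 0, 42.2, -19.7, 0], [0, 0, 42.2, -19.7, 0], [0, 0, 42.2, -19.7, 0], [0, 0, 42.2, -19.7, 0], [0, 0, 42.2, -19.7, 0], [0, 0, 42.2, -19.7, 0], [0, 0, 42.2, -19.7, 0], [0, 0, 42.2, -19.7, 0], [0, 0, 42.2, -19.7, 0], [0, 0, 42.2, -19.7, 0]])

```text
t: 1.3
eef_pos: [535.6, -273.7, 225.7]
tcp_rot: [0.382, 1.571, -0.872]
ft_force: [-0.2, -1.0, 0.3]
opening: 1.0
```

```bash
python3 -c "
from h import *
go(534.8,-275,112)"
```

```text
at [ 535.6 -273.7  225.7] jaw -71.8 open 1.00 j6 0.67 F [-0.2 -1.   0.3] t 1.3 -> turn 0.0 shift [113.7  -1.1   1. ] xdir [ 0. -0. -1.]
```

Emit:
apply_moves(increments=[[0, 25, -1, 1, 0], [0, 30, 0, 0, 0], [0, 30, 0, 0, 0], [0, 20, 0, 0, 0], [0, 8.5, 0, 0, 0], [0.5, 0, 0, 0, 0], [0.5, 0, 0, 0, 0], [0.5, 0, 0, 0, 0], [0.5, 0, 0, 0, 0]])

```text
t: 2.2
eef_pos: [534.0, -276.7, 113.1]
tcp_rot: [0.619, 1.569, -0.635]
ft_force: [0.1, 0.3, -0.5]
opening: 0.725
```

```bash
python3 -c "
from h import *
go(534.8,-275,112)
c=cam('side');cv2.imwrite('pics/g1.png',cv2.resize(c['pixels'][200:380,190:380,::-1],None,fx=3,fy=3))"
```

```text
at [ 534.  -276.7  113.1] jaw -71.8 open 0.72 j6 0.67 F [ 0.1  0.3 -0.5] t 2.2 -> turn 0.0 shift [ 1.1  1.3 -1.4] xdir [ 0.001 -0.001 -1.   ]
```

View pics/g1.png

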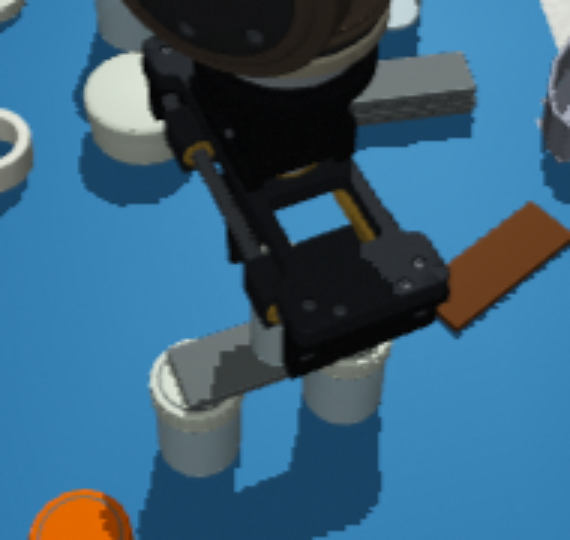

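The jar is between the fingers, with the front finger at (350,320) in the crop, and the stack is undisturbed. Closing.

Emit:
apply_moves(increments=[[0.6, 0, 0, 0, 0], [0.65, 0, 0, 0, 0], [0.65, 0, 0, 0, 0], [0.65, 0, 0, 0, 0], [0.7, 0, 0, 0, 0], [0.7, 0, 0, 0, 0], [0.8, 0, 0, 0, 0], [1, 0, 0, 0, 0], [1, 0, 0, 0, 0], [1, 0, 0, 0, 0]])

```text
t: 3.25
eef_pos: [533.7, -276.5, 112.1]
tcp_rot: [0.281, 1.571, -0.973]
ft_force: [0.7, -0.5, -1.3]
opening: 0.354
```

Emit:
apply_moves(increments=[[1, 0, 0, 0, 0], [1, -5, 0, 0, 0], [1, -10, 0, 0, 0], [1, -15, 0, 0, 0], [1, -20, 0, 0, 0], [1, -10, 0, 0, 0]])

```text
t: 3.85
eef_pos: [534.2, -276.8, 174.4]
tcp_rot: [0.636, 1.568, -0.618]
ft_force: [-0.1, 0.2, -0.1]
opening: 0.353
```

```bash
python3 -c "
from h import *
a=np.radians(-19.4)
for n,p in (('small',(-48,-48)),('m1',(-48,35)),('m2',(35,-48)),('large',(35,35))):
  print(n,np.array([527+p[0]*np.cos(a)-p[1]*np.sin(a),258+p[0]*np.sin(a)+p[1]*np.cos(a)]).round(1))
go(466,228.7,170)
c=cam('side');cv2.imwrite('pics/g2.png',cv2.resize(c['pixels'][180:380,190:390,::-1],None,fx=2.5,fy=2.5))"
```

```text
small [465.8 228.7]
m1 [493.4 307. ]
m2 [544.1 201.1]
large [571.6 279.4]
at [ 534.2 -276.8  174.4] jaw -71.8 open 0.35 j6 0.67 F [-0.1  0.2 -0.1] t 3.9 -> turn 0.0 shift [   3.5   92.7 -501.6] xdir [ 0.002 -0.002 -1.   ]
```

View pics/g2.png

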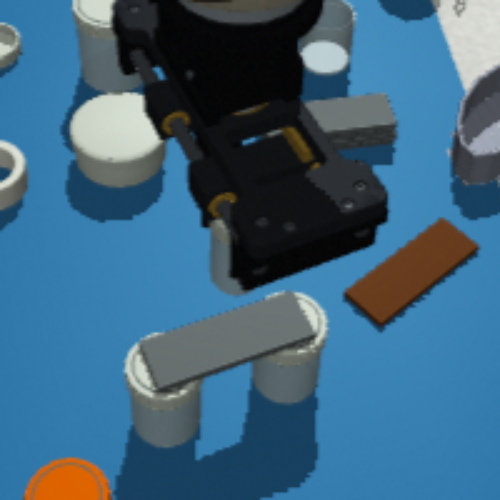

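The small jar is lifted at opening 0.353 (33.5 mm). The plate lies bare on both medium lids, at (225,340) in the crop. Carrying the jar to the smallest pocket at (466, 229).

Emit:
apply_moves(increments=[[1, 0, 3.7, -20, 0], [1, 0, 6.5, -35, 0], [1, 0, 7.4, -40, 0], [1, 0, 7.4, -40, 0], [1, 0, 7.4, -40, 0], [1, 0, 7.4, -40, 0], [1, 0, 7.4, -40, 0], [1, 0, 7.4, -40, 0], [1, 0, 7.4, -40, 0], [1, 0, 7.4, -40, 0]])

```text
t: 4.9
eef_pos: [481.3, 103.6, 171.6]
tcp_rot: [-1.813, 1.57, -3.067]
ft_force: [1.3, 0.4, -0.2]
opening: 0.35
```

Emit:
apply_moves(increments=[[1, 0, 7.4, -40, 0], [1, 0, 7.4, -40, 0], [1, 0, 5.5, -30, 0], [1, 0, 3, -16.6, 0], [1, 10, 0, 0, 0], [1, 20, 0, 0, 0], [1, 20, 0, 0, 0], [1, 20, 0, 0, 0], [1, 20, 0, 0, 0], [1, 10, 0, 0, 0]])

```text
t: 5.9
eef_pos: [464.3, 228.1, 70.0]
tcp_rot: [-1.515, 1.568, -2.769]
ft_force: [0.0, -0.5, -0.6]
opening: 0.352
```

```bash
python3 -c "
from h import *
go(466,228.7,48)
c=cam('top');s=cam('side')
cv2.imwrite('pics/g3.png',np.hstack([cv2.resize(s['pixels'][90:270,190:390,::-1],None,fx=2,fy=2,interpolation=2),cv2.resize(c['pixels'][150:270,370:450,::-1],None,fx=3,fy=3,interpolation=2)]))
np.save('topp.npy',c['pixels']);np.save('sidep.npy',s['pixels'])
for c,(x0,y0,x1,y1) in((c,(370,170,430,250)),(s,(230,280,340,370))):
    r=c['pixels'].astype(int)[y0:y1,x0:x1]
    m=((r.max(2)-r.min(2)<25)&(r.max(2)>80)&(r.max(2)<135)).astype(np.uint8)
    m=cv2.morphologyEx(m,cv2.MORPH_OPEN,np.ones((5,5)))
    k=max(cv2.findContours(m,0,cv2.CHAIN_APPROX_NONE)[0],key=cv2.contourArea)+np.array([[x0,y0]])
    W=[onz(c,u,v,68)[:2] for u,v in cv2.boxPoints(cv2.minAreaRect(k))]
    print(cv2.minAreaRect(k),np.mean(W,0),[w.tolist() for w in W])
"
```

```text
at [464.3 228.1  70. ] jaw -71.9 open 0.35 j6 1.58 F [ 0.  -0.5 -0.6] t 5.9 -> turn 0.0 shift [22.   1.9 -0.1] xdir [-0.003 -0.001 -1.   ]
((399.341796875, 208.37469482421875), (50.79034423828125, 20.176219940185547), 72.07208251953125) [ 529.725 -272.775] [[572.5, -238.4], [586.2, -278.3], [486.7, -306.8], [473.5, -267.6]]
((280.38983154296875, 314.7076721191406), (19.678234100341797, 66.06407928466797), 71.20011138916016) [ 532.225 -275.4  ] [[478.4, -273.2], [580.0, -243.3], [584.5, -278.7], [486.0, -306.4]]
```

View pics/g3.png

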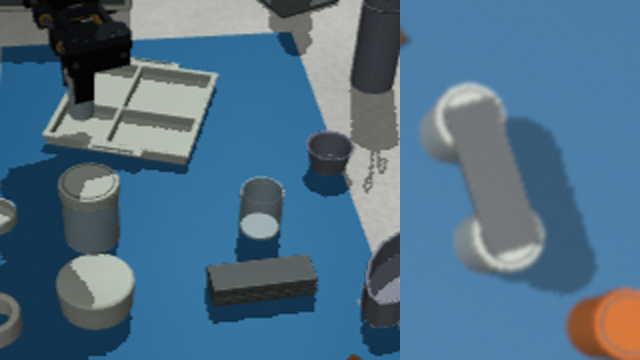

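The small jar hangs over the lower-left pocket in the side view, which is the (-x,-y) smallest one. Lowering it the last 21 mm and releasing.

Emit:
apply_moves(increments=[[1, 8, 1, 0, 0], [1, 8, 0.5, 0, 0], [1, 3, 0, 0, 0], [1, 2, 0, 0, 0], [1, 0, 0, 0, 0]])

```text
t: 6.5
eef_pos: [467.0, 229.5, 51.0]
tcp_rot: [-1.029, 1.571, -2.283]
ft_force: [0.3, 0.2, 0.3]
opening: 0.352
```

Emit:
apply_moves(increments=[[0.6, 0, 0, 0, 0], [0.6, 0, 0, 0, 0], [0.5, 0, 0, 0, 0], [0.4, 0, 0, 0, 0], [0.3, 0, 0, 0, 0], [0.3, 0, 0, 0, 0], [0.3, -20, 0, 0, 0], [0.3, -30, 0, 0, 0], [0.3, -35, 0, 0, 0], [0.3, -10, 0, 0, 0]])

```text
t: 7.5
eef_pos: [467.9, 229.8, 149.1]
tcp_rot: [1.563, 1.567, 0.309]
ft_force: [0.3, -0.7, -0.4]
opening: 0.699
```

```bash
python3 -c "
from h import *
go(531,-274,150,-73.9)
"
```

```text
at [467.9 229.8 149.1] jaw -71.8 open 0.70 j6 1.58 F [ 0.3 -0.7 -0.4] t 7.5 -> turn 2.1 shift [ -1.3 -79.1 501.6] xdir [ 0.004  0.001 -1.   ]
```

Emit:
apply_moves(increments=[[0.3, 0, 0, 0, 2.1], [0.3, 0, -6, 38, 0], [0.3, 0, -7.5, 47.5, 0], [0.3, 0, -7.5, 47.5, 0], [0.3, 0, -7.5, 47.5, 0], [0.3, 0, -7.5, 47.5, 0], [0.3, 0, -7.5, 47.5, 0], [0.3, 0, -7.5, 47.5, 0], [0.3, 0, -7.5, 47.5, 0], [0.3, 0, -7.5, 47.5, 0]])

```text
t: 8.5
eef_pos: [518.8, -192.5, 145.6]
tcp_rot: [-2.282, 1.57, 2.711]
ft_force: [1.1, -0.3, 0.7]
opening: 0.699
```

Emit:
apply_moves(increments=[[0.3, 0, -7.5, 47.5, 0], [0.3, 0, -5.5, 36, 0], [0.3, 0, 0, 0, 0]])

```text
t: 8.8
eef_pos: [529.7, -278.4, 145.2]
tcp_rot: [0.162, 1.57, -1.132]
ft_force: [-0.7, 0.1, -0.0]
opening: 0.702
```

```bash
python3 -c "
from h import *
go(531,-274,69,-73.9)
c=cam('side');cv2.imwrite('pics/g4.png',cv2.resize(c['pixels'][90:370,180:400,::-1],None,fx=2.1,fy=2.1,interpolation=2))
"
```

```text
at [ 529.7 -278.4  145.2] jaw -74.2 open 0.70 j6 0.70 F [-0.7  0.1 -0. ] t 8.8 -> turn -0.3 shift [76.2  2.5 -4. ] xdir [ 0.    -0.001 -1.   ]
```

View pics/g4.png

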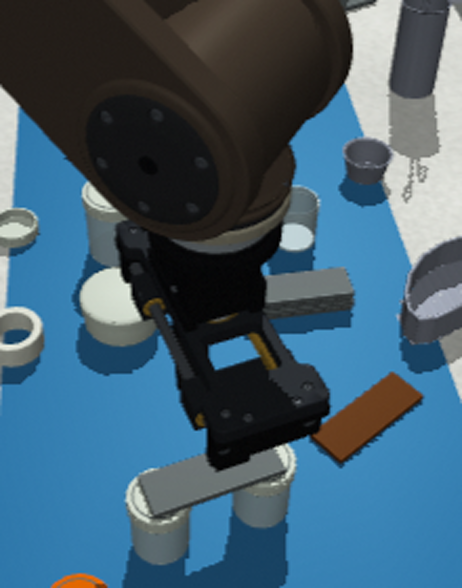

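The gripper is centred over the plate, with its pad at (230,455) over the gap between the jars. Descending.

Emit:
apply_moves(increments=[[0.3, 15, 2.5, -4, 0], [0.3, 25, 0, 0, 0], [0.3, 25, 0, 0, 0], [0.3, 10, 0, 0, 0], [0.3, 0, 0, 0, 0]])

```text
t: 9.35
eef_pos: [530.5, -268.6, 70.0]
tcp_rot: [-2.429, 1.568, 2.564]
ft_force: [-0.7, -1.3, 0.4]
opening: 0.693
```

```bash
python3 -c "
from h import *
go(531,-274,69,-73.9)
"
```

```text
at [ 530.5 -268.6   70. ] jaw -73.9 open 0.69 j6 0.71 F [-0.7 -1.3  0.4] t 9.3 -> turn -0.0 shift [ 1.  -1.   5.3] xdir [-0.002  0.002 -1.   ]
```

Emit:
apply_moves(increments=[[0.3, 1, 0, 4, 0], [0.4, 0, 0, 0, 0], [0.4, 0, 0, 0, 0]])

```text
t: 9.65
eef_pos: [532.4, -273.9, 71.1]
tcp_rot: [0.666, 1.569, -0.625]
ft_force: [-0.6, 0.2, -0.9]
opening: 0.615
```

Emit:
apply_moves(increments=[[0.6, 0, 0, 0, 0], [0.6, 0, 0, 0, 0], [0.6, 0, 0, 0, 0], [0.7, 0, 0, 0, 0], [1, 0, 0, 0, 0], [1, 0, 0, 0, 0], [1, 0, 0, 0, 0], [1, -4, 0, 0, 0], [1, -8, 0, 0, 0], [1, -15, 0, 0, 0]])

```text
t: 10.65
eef_pos: [531.8, -273.4, 97.2]
tcp_rot: [-2.383, 1.569, 2.609]
ft_force: [0.1, -0.1, 0.1]
opening: 0.374
```

```bash
python3 -c "
from h import *
go(531,-274,69,-73.9)
c=cam('side');cv2.imwrite('pics/g5.png',cv2.resize(c['pixels'][200:370,200:370,::-1],None,fx=3,fy=3,interpolation=2))
go(634,-50,100,-85.7)
"
```

```text
at [ 531.8 -273.4   97.2] jaw -73.9 open 0.37 j6 0.71 F [ 0.1 -0.1  0.1] t 10.7 -> turn -0.0 shift [28.2 -0.9  0.3] xdir [-0.001  0.001 -1.   ]
at [ 532.8 -274.   100. ] jaw -74.0 open 0.37 j6 0.71 F [ 0.4 -1.1  1.9] t 10.7 -> turn 11.7 shift [-1.000e-01  1.177e+02 -2.158e+02] xdir [ 0.002 -0.001 -1.   ]
```

View pics/g5.png

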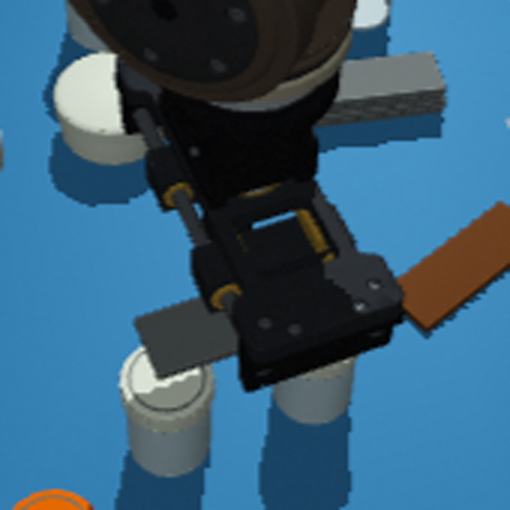

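The plate is gripped at opening 0.374 (35.5 mm) and clear of the jars. Turning it to the pile heading and carrying it over.

Emit:
apply_moves(increments=[[1, -10, 0, 0, 4], [1, -10, 0, 0, 4], [1, 0, 0, 0, 3.7], [1, 0, 9, -17, 0], [1, 0, 18, -33, 0], [1, 0, 20, -37, 0], [1, 0, 20, -37, 0], [1, 0, 20, -37, 0], [1, 0, 18, -33, 0], [1, 0, 12.5, -21.8, 0]])

```text
t: 11.7
eef_pos: [633.7, -47.1, 117.4]
tcp_rot: [1.428, 1.57, -0.066]
ft_force: [0.5, 0.1, 0.9]
opening: 0.374
```

Emit:
apply_moves(increments=[[1, 0, 0, 0, 0], [1, 0, 0, 0, 0]])

```text
t: 11.9
eef_pos: [632.8, -49.3, 117.1]
tcp_rot: [-0.496, 1.571, -1.99]
ft_force: [0.7, 0.1, 0.8]
opening: 0.371
```

```bash
python3 -c "
from h import *
go(634,-50,40,-85.7)
go(634,-50,40,-85.7)
c=cam('top');cv2.imwrite('pics/g6.png',cv2.resize(c['pixels'][110:230,240:350,::-1],None,fx=4,fy=4,interpolation=2))
T=c
print(proj(T,(634,-50,24)))
"
```

```text
at [632.8 -49.3 117.1] jaw -85.6 open 0.37 j6 1.31 F [0.7 0.1 0.8] t 11.9 -> turn 0.1 shift [77.1  1.2  0.8] xdir [-0. -0. -1.]
at [632.8 -49.3 117.1] jaw -85.6 open 0.37 j6 1.31 F [0.7 0.1 0.8] t 11.9 -> turn 0.1 shift [77.1  1.2  0.8] xdir [-0. -0. -1.]
[290.  162.4]
```

View pics/g6.png

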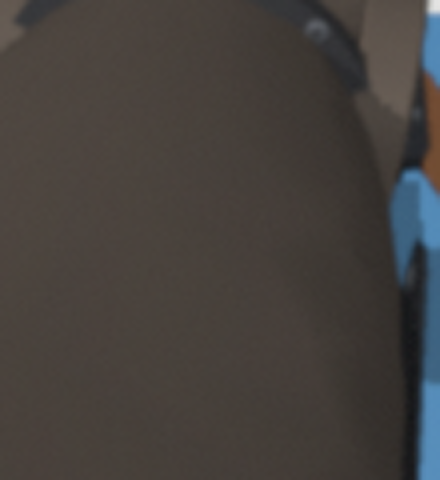

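The arm hides the top view here, so I lower toward the pile on the measured pose, watching the force.

Emit:
apply_moves(increments=[[1, 20, 1, 0.5, 0], [1, 25, 0, 0, 0], [1, 20, 0, 0, 0], [1, 10, 0, 0, 0], [1, 4, 0, 0, 0], [1, 2, 0, 0, 0], [1, 0, 0, 0, 0]])

```text
t: 12.65
eef_pos: [634.2, -50.3, 36.7]
tcp_rot: [1.231, 1.57, -0.264]
ft_force: [-0.1, 0.3, 0.1]
opening: 0.378
```

```bash
python3 -c "
from h import *
go(634,-50,34,-85.7)
c=cam('side');cv2.imwrite('pics/g7.png',cv2.resize(c['pixels'][150:270,260:390,::-1],None,fx=4,fy=4,interpolation=2))
"
```

```text
at [634.2 -50.3  36.7] jaw -85.7 open 0.38 j6 1.31 F [-0.1  0.3  0.1] t 12.7 -> turn 0.0 shift [ 2.7 -0.2 -0.3] xdir [ 0.001 -0.    -1.   ]
```

View pics/g7.png

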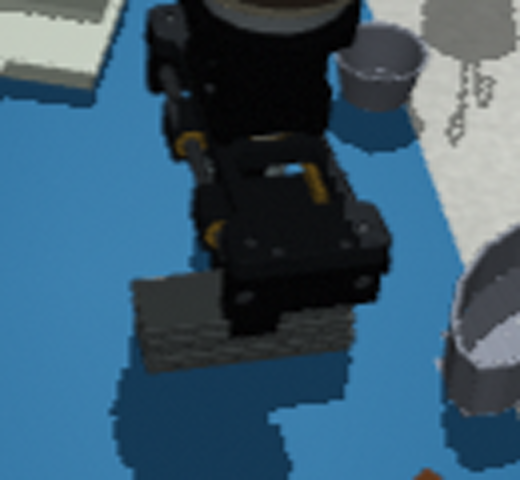

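The plate sits square just above the pile and its ends line up. Lowering 2 mm more and releasing.

Emit:
apply_moves(increments=[[1, 1.5, 0, 0, 0], [1, 1, 0, 0, 0], [0.8, 0, 0, 0, 0], [0.6, 0, 0, 0, 0], [0.5, 0, 0, 0, 0], [0.4, 0, 0, 0, 0], [0.3, 0, 0, 0, 0], [0.3, -10, 0, 0, 0], [0.3, -30, 0, 0, 0], [0.3, -40, 0, 0, 0]])

```text
t: 13.7
eef_pos: [633.1, -49.7, 113.6]
tcp_rot: [-1.812, 1.567, 2.977]
ft_force: [0.8, 0.2, 0.2]
opening: 0.693
```

```bash
python3 -c "
from h import *
go(490.5,-287,80,-72)
go(571.5,-265,80,-72)
"
```

```text
at [633.1 -49.7 113.6] jaw -85.6 open 0.69 j6 1.31 F [0.8 0.2 0.2] t 13.7 -> turn -13.6 shift [  33.9 -208.8  181.7] xdir [-0.003  0.001 -1.   ]
at [633.1 -49.7 113.6] jaw -85.6 open 0.69 j6 1.31 F [0.8 0.2 0.2] t 13.7 -> turn -13.6 shift [  33.7 -125.   185.8] xdir [-0.003  0.001 -1.   ]
```

```bash
python3 -c "
from h import *
T=cam('top');S=cam('side')
for c,(x0,y0,x1,y1) in((T,(370,160,430,250)),(S,(230,285,340,370))):
    r=c['pixels'].astype(int)[y0:y1,x0:x1]
    m=((r.max(2)-r.min(2)<45)&(r.min(2)>120)).astype(np.uint8)
    for k in cv2.findContours(m,0,cv2.CHAIN_APPROX_NONE)[0]:
        if cv2.contourArea(k)<60: continue
        k=k+np.array([[x0,y0]]); e=cv2.fitEllipse(k); print(np.round(e[0],1),np.round(e[1],1),onz(c,*e[0],62))
a=cv2.resize(T['pixels'][140:270,85:440,::-1],None,fx=2.2,fy=2.2,interpolation=2);b=cv2.resize(S['pixels'][100:260,200:360,::-1],None,fx=1.9,fy=1.9,interpolation=2)
im=np.zeros((600,790,3),np.uint8);im[:a.shape[0],:a.shape[1]]=a;im[290:290+b.shape[0],:b.shape[1]]=b;b=cv2.resize(S['pixels'][280:370,230:340,::-1],None,fx=3,fy=3,interpolation=2);im[290:290+b.shape[0],400:400+b.shape[1]]=b
cv2.imwrite('pics/g8.png',im)
"
```

```text
[403.3 228.3] [22.3 28.5] [ 489.3 -281.5   62. ]
[393.1 189. ] [21.6 22.4] [ 570.6 -262.8   62. ]
[252.7 322.3] [16.6 31.8] [ 488.  -281.5   62. ]
```

View pics/g8.png

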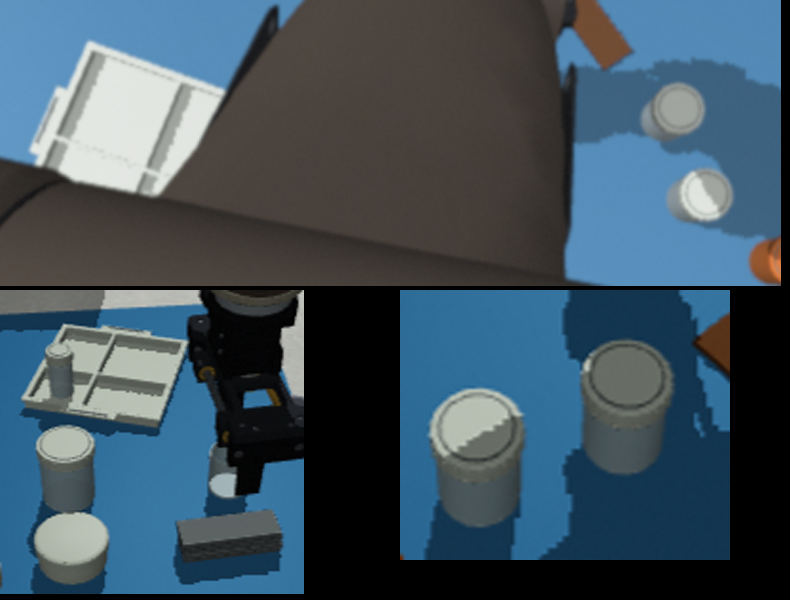

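The small jar stands upright in the smallest pocket, at (58,375) in the lower left panel, and the plate lies flush on the pile at (229,535). Both medium lids are clear. Going to the far medium jar at (571, -264).

Emit:
apply_moves(increments=[[0.3, 0, 0, 0, -6.8], [0.3, 0, 0, 0, -6.8], [0.3, 0, -15, 22, 0], [0.3, 0, -25, 37, 0], [0.3, 0, -25, 37, 0], [0.3, 0, -25, 37, 0], [0.3, 0, -25, 37, 0], [0.3, 0, -10, 15, 0], [0.3, 0, 0, 0, 0], [0.3, 0, 0, 0, 0]])

```text
t: 14.8
eef_pos: [572.1, -263.8, 113.5]
tcp_rot: [-2.845, 1.57, 2.18]
ft_force: [0.1, 0.1, 0.4]
opening: 0.699
```

```bash
python3 -c "
from h import *
go(571,-264,42)
"
```

```text
at [ 572.1 -263.8  113.5] jaw -72.1 open 0.70 j6 0.72 F [0.1 0.1 0.4] t 14.8 -> turn 0.0 shift [71.5 -1.1 -0.2] xdir [-0.  0. -1.]
```

Emit:
apply_moves(increments=[[0.3, 25, -1, 0, 0], [0.3, 30, 0, 0, 0], [0.3, 16.5, 0, 0, 0], [0.45, 0, 0, 0, 0], [0.5, 0, 0, 0, 0], [0.6, 0, 0, 0, 0], [0.8, 0, 0, 0, 0], [1, 0, 0, 0, 0], [1, 0, 0, 0, 0], [1, 0, 0, 0, 0]])

```text
t: 15.8
eef_pos: [571.5, -264.8, 43.2]
tcp_rot: [0.88, 1.569, -0.378]
ft_force: [0.0, 2.0, 6.1]
opening: 0.499
```

```bash
python3 -c "
from h import *
go(493.4,307,150)
"
```

```text
at [ 571.5 -264.8   43.2] jaw -72.1 open 0.50 j6 0.72 F [0.  2.  6.1] t 15.8 -> turn 0.0 shift [-107.2  102.  -567.9] xdir [ 0.001 -0.001 -1.   ]
```

Emit:
apply_moves(increments=[[1, -12, 0, 0, 0], [1, -25, 0, 0, 0], [1, -30, 0, 0, 0], [1, -25, 0, 0, 0], [1, -15, 3.6, -20, 0], [1, 0, 7.2, -40, 0], [1, 0, 7.2, -40, 0], [1, 0, 7.2, -40, 0], [1, 0, 7.2, -40, 0], [1, 0, 7.2, -40, 0]])

```text
t: 16.8
eef_pos: [540.6, -42.0, 150.1]
tcp_rot: [0.893, 1.57, -0.365]
ft_force: [0.8, 1.2, -0.4]
opening: 0.497
```

Emit:
apply_moves(increments=[[1, 0, 7.2, -40, 0], [1, 0, 7.2, -40, 0], [1, 0, 7.2, -40, 0], [1, 0, 7.2, -40, 0], [1, 0, 7.2, -40, 0], [1, 0, 7.2, -40, 0], [1, 0, 7.2, -40, 0], [1, 0, 7.2, -40, 0], [1, 0, 5, -28, 0], [1, 0, 0, 0, 0]])

```text
t: 17.8
eef_pos: [492.6, 309.9, 149.8]
tcp_rot: [1.811, 1.57, 0.557]
ft_force: [-0.4, 0.2, -0.2]
opening: 0.498
```

```bash
python3 -c "
from h import *
go(493.4,307,47)
"
```

```text
at [492.6 309.9 149.8] jaw -71.9 open 0.50 j6 1.70 F [-0.4  0.2 -0.2] t 17.8 -> turn 0.0 shift [102.8  -0.3   3. ] xdir [ 0.001  0.001 -1.   ]
```

Emit:
apply_moves(increments=[[1, 20, 0, 2, 0], [1, 30, 0, 0, 0], [1, 25, 0, 0, 0], [1, 15, 0, 0, 0], [1, 7, 0, 0, 0], [1, 3, 0, 0, 0], [1, 1.5, 0, 0, 0], [1, 0, 0, 0, 0]])

```text
t: 18.6
eef_pos: [494.2, 305.1, 48.3]
tcp_rot: [1.595, 1.57, 0.337]
ft_force: [0.2, 0.6, 0.3]
opening: 0.498
```

Emit:
apply_moves(increments=[[0.6, 0, 0, 0, 0], [0.5, 0, 0, 0, 0], [0.4, 0, 0, 0, 0], [0.3, 0, 0, 0, 0], [0.3, 0, 0, 0, 0], [0.3, -20, 0, 0, 0], [0.3, -30, 0, 0, 0], [0.3, -30, 0, 0, 0], [0.3, -10, 0, 0, 0], [0.3, 0, 0, 0, 0]])

```text
t: 19.6
eef_pos: [494.3, 305.4, 138.7]
tcp_rot: [1.659, 1.568, 0.402]
ft_force: [0.2, 1.0, 0.2]
opening: 0.7
```

```bash
python3 -c "
from h import *
go(490.5,-286,120)
"
```

```text
at [494.3 305.4 138.7] jaw -72.0 open 0.70 j6 1.70 F [0.2 1.  0.2] t 19.6 -> turn 0.0 shift [  18.1 -185.9  561.4] xdir [ 0.002  0.001 -1.   ]
```

Emit:
apply_moves(increments=[[0.3, 0, -10, 30, 0], [0.3, 0, -14.5, 44, 0], [0.3, 0, -14.5, 44, 0], [0.3, 0, -14.5, 44, 0], [0.3, 0, -14.5, 44, 0], [0.3, 0, -14.5, 44, 0], [0.3, 0, -14.5, 44, 0], [0.3, 0, -14.5, 44, 0], [0.3, 0, -14.5, 44, 0], [0.3, 0, -14.5, 44, 0]])

```text
t: 20.6
eef_pos: [490.6, -145.1, 136.2]
tcp_rot: [-2.277, 1.569, 2.749]
ft_force: [0.0, -0.4, -0.8]
opening: 0.698
```

Emit:
apply_moves(increments=[[0.3, 0, -14.5, 44, 0], [0.3, 0, -14.5, 44, 0], [0.3, 0, -14.5, 44, 0], [0.3, 0, -2, 4, 0], [0.3, 10, 0, 0, 0], [0.3, 8, 0, 0, 0], [0.3, 0, 0, 0, 0]])

```text
t: 21.3
eef_pos: [489.6, -285.0, 117.7]
tcp_rot: [-2.535, 1.567, 2.492]
ft_force: [0.4, 0.2, 0.6]
opening: 0.702
```

```bash
python3 -c "
from h import *
go(490.5,-286,42)
"
```

```text
at [ 489.6 -285.   117.7] jaw -72.0 open 0.70 j6 0.61 F [0.4 0.2 0.6] t 21.3 -> turn 0.0 shift [75.7  0.7  1.4] xdir [-0.003  0.002 -1.   ]
```

Emit:
apply_moves(increments=[[0.3, 25, 0.5, 1, 0], [0.3, 30, 0, 0, 0], [0.3, 21, 0, 0, 0], [0.45, 0, 0, 0, 0], [0.5, 0, 0, 0, 0], [0.6, 0, 0, 0, 0], [0.8, 0, 0, 0, 0], [1, 0, 0, 0, 0], [1, 0, 0, 0, 0], [1, 0, 0, 0, 0]])

```text
t: 22.3
eef_pos: [491.3, -287.7, 44.7]
tcp_rot: [0.661, 1.569, -0.597]
ft_force: [0.3, 2.2, 6.6]
opening: 0.501
```

```bash
python3 -c "
from h import *
go(544,201,150)
"
```

```text
at [ 491.3 -287.7   44.7] jaw -72.0 open 0.50 j6 0.61 F [0.3 2.2 6.6] t 22.3 -> turn 0.0 shift [-105.7  200.9 -448.6] xdir [ 0.001 -0.001 -1.   ]
```

Emit:
apply_moves(increments=[[1, -12, 0, 0, 0], [1, -25, 0, 0, 0], [1, -30, 0, 0, 0], [1, -25, 0, 0, 0], [1, -14, 8, -18, 0], [1, 0, 16.5, -37, 0], [1, 0, 16.5, -37, 0], [1, 0, 16.5, -37, 0], [1, 0, 16.5, -37, 0], [1, 0, 16.5, -37, 0]])

```text
t: 23.3
eef_pos: [514.4, -65.1, 150.6]
tcp_rot: [0.883, 1.57, -0.375]
ft_force: [0.4, 0.8, -0.2]
opening: 0.5
```

Emit:
apply_moves(increments=[[1, 0, 16.5, -37, 0], [1, 0, 16.5, -37, 0], [1, 0, 16.5, -37, 0], [1, 0, 16.5, -37, 0], [1, 0, 16.5, -37, 0], [1, 0, 16.5, -37, 0], [1, 0, 11.5, -23.6, 0], [1, 0, 0, 0, 0]])

```text
t: 24.1
eef_pos: [543.9, 203.8, 150.4]
tcp_rot: [1.623, 1.57, 0.369]
ft_force: [0.5, -0.2, -0.9]
opening: 0.497
```

```bash
python3 -c "
from h import *
go(544,201,48.5)
"
```

```text
at [543.9 203.8 150.4] jaw -71.9 open 0.50 j6 1.50 F [ 0.5 -0.2 -0.9] t 24.1 -> turn 0.0 shift [101.9  -0.9   2.7] xdir [ 0.001  0.    -1.   ]
```

Emit:
apply_moves(increments=[[1, 20, -0.5, 2, 0], [1, 30, 0, 0, 0], [1, 25, 0, 0, 0], [1, 15, 0, 0, 0], [1, 7, 0, 0, 0], [1, 3, 0, 0, 0], [1, 1.5, 0, 0, 0], [1, 0, 0, 0, 0]])

```text
t: 24.9
eef_pos: [544.4, 198.9, 48.9]
tcp_rot: [1.379, 1.57, 0.122]
ft_force: [-0.6, 0.1, -0.1]
opening: 0.497
```

Emit:
apply_moves(increments=[[0.6, 0, 0, 0, 0], [0.5, 0, 0, 0, 0], [0.4, 0, 0, 0, 0], [0.3, 0, 0, 0, 0], [0.3, 0, 0, 0, 0], [0.3, -20, 0, 0, 0], [0.2, -30, 0, 0, 0], [0.1, -30, 0, 0, 0], [0.1, -10, 0, 0, 0], [0.1, 0, 0, 0, 0]])

```text
t: 25.9
eef_pos: [544.4, 199.2, 139.1]
tcp_rot: [1.461, 1.568, 0.204]
ft_force: [0.1, 0.8, -0.1]
opening: 0.894
```

```bash
python3 -c "
from h import *
go(469.4,43.5,120,10)
S=cam('side','s9.png')
# large lid in side view
p=S['pixels'].astype(int);x0,y0,x1,y1=215,165,255,225
print('large top proj',proj(S,(469.4,43.5,76)))
cv2.imwrite('pics/g9.png',cv2.resize(S['pixels'][100:260,190:350,::-1],None,fx=3.7,fy=3.7,interpolation=2))
"
```

```text
at [544.4 199.2 139.1] jaw -72.0 open 0.89 j6 1.49 F [ 0.1  0.8 -0.1] t 25.9 -> turn -82.0 shift [  18.9 -140.3 -101. ] xdir [ 0.002  0.    -1.   ]
large top proj [233.  180.1]
```

View pics/g9.png

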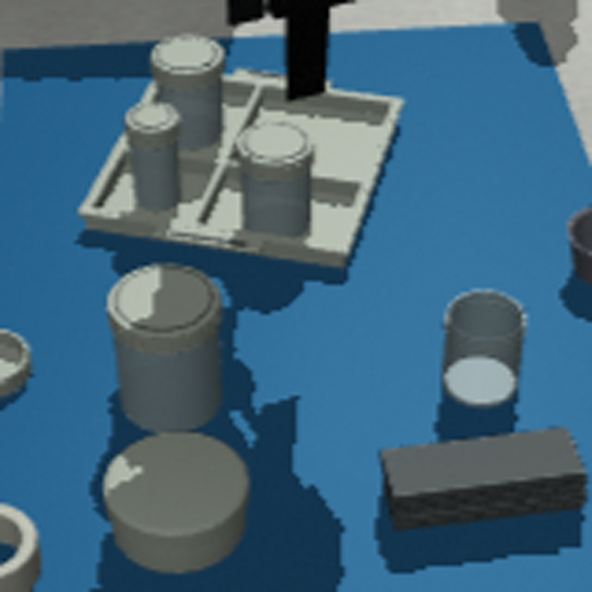

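All three placed jars stand upright in the right pockets: small at (152,155), mediums at (190,90) and (275,180) in the crop. The plate is flush on the pile. The large jar's lid at (165,299) agrees with the top-view estimate, giving (471, 43).

I keep jaw at -72°, because the fingertips at z 45 stay above the 36 mm tub.

```bash
python3 -c "
from h import *
go(471,43,139)
"
```

```text
at [543.9 199.  137.8] jaw -72.0 open 0.90 j6 1.49 F [-0.  -0.3 -0.3] t 25.9 -> turn 0.0 shift [  -1.2 -117.4  126. ] xdir [ 0. -0. -1.]
```

Emit:
apply_moves(increments=[[0.1, 0, -17, 18, 0], [0.1, 0, -30, 32, 0], [0.1, 0, -30, 32, 0], [0.1, 0, -30, 32, 0], [0.1, 0, -10.4, 12, 0], [0.1, 0, 0, 0, 0], [0.1, 0, 0, 0, 0]])

```text
t: 26.65
eef_pos: [471.2, 43.1, 137.3]
tcp_rot: [-1.936, 1.57, 3.088]
ft_force: [0.9, 0.4, -0.4]
opening: 0.898
```

```bash
python3 -c "
from h import *
go(471,43,56)
"
```

```text
at [471.2  43.1 137.3] jaw -72.1 open 0.90 j6 1.21 F [ 0.9  0.4 -0.4] t 26.6 -> turn 0.0 shift [81.3 -0.1  0.1] xdir [-0.001  0.    -1.   ]
```

Emit:
apply_moves(increments=[[0.1, 25, 0, 0, 0], [0.1, 30, 0, 0, 0], [0.1, 20, 0, 0, 0], [0.2, 6, 0, 0, 0], [0.35, 0, 0, 0, 0], [0.45, 0, 0, 0, 0], [0.6, 0, 0, 0, 0], [1, 0, 0, 0, 0], [1, 0, 0, 0, 0], [1, 0, 0, 0, 0]])

```text
t: 27.65
eef_pos: [471.5, 43.1, 57.7]
tcp_rot: [1.234, 1.569, -0.024]
ft_force: [-1.9, 1.9, 7.0]
opening: 0.646
```

```bash
python3 -c "
from h import *
go(572,280,156)
"
```

```text
at [471.5  43.1  57.7] jaw -72.1 open 0.65 j6 1.21 F [-1.9  1.9  7. ] t 27.6 -> turn 0.0 shift [ -98.1  168.7 -194.4] xdir [ 0.001 -0.    -1.   ]
```

Emit:
apply_moves(increments=[[1, -12, 0, 0, 0], [1, -25, 0, 0, 0], [1, -30, 0, 0, 0], [1, -31, 0, 0, 0], [1, 0, 15, -17.4, 0], [1, 0, 28, -32, 0], [1, 0, 30, -35, 0], [1, 0, 30, -35, 0], [1, 0, 30, -35, 0], [1, 0, 20, -23, 0]])

```text
t: 28.65
eef_pos: [562.6, 261.5, 155.1]
tcp_rot: [1.623, 1.57, 0.367]
ft_force: [0.3, 0.2, -0.5]
opening: 0.647
```

Emit:
apply_moves(increments=[[1, 0, 15.7, -17, 0], [1, 0, 0, 0, 0], [1, 0, 0, 0, 0]])

```text
t: 28.95
eef_pos: [571.3, 279.8, 154.7]
tcp_rot: [-1.28, 1.57, -2.537]
ft_force: [-0.6, 0.4, 0.7]
opening: 0.644
```

```bash
python3 -c "
from h import *
go(572,280,62.5)
"
```

```text
at [571.3 279.8 154.7] jaw -72.0 open 0.64 j6 1.61 F [-0.6  0.4  0.7] t 28.9 -> turn 0.0 shift [92.2  0.8 -0. ] xdir [-0.001 -0.001 -1.   ]
```

Emit:
apply_moves(increments=[[1, 20, 0.5, 0, 0], [1, 30, 0, 0, 0], [1, 20, 0, 0, 0], [1, 12, 0, 0, 0], [1, 6, 0, 0, 0], [1, 3, 0, 0, 0], [1, 1, 0, 0, 0], [1, 0, 0, 0, 0]])

```text
t: 29.75
eef_pos: [572.5, 280.1, 63.8]
tcp_rot: [1.527, 1.57, 0.27]
ft_force: [0.2, 0.1, -0.6]
opening: 0.644
```

Emit:
apply_moves(increments=[[0.3, 0, 0, 0, 0], [0.3, 0, 0, 0, 0], [0.2, 0, 0, 0, 0], [0.1, 0, 0, 0, 0], [0.1, 0, 0, 0, 0], [0.1, -20, 0, 0, 0], [0.1, -30, 0, 0, 0], [0.1, -40, 0, 0, 0], [0.1, -40, 0, 0, 0], [0.1, 0, 0, 0, 0]])

```text
t: 30.75
eef_pos: [574.0, 280.8, 198.6]
tcp_rot: [1.601, 1.562, 0.344]
ft_force: [0.2, 0.4, 0.2]
opening: 0.897
```

```bash
python3 -c "
from h import *
go(480,-250,190)
"
```

```text
at [574.  280.8 198.6] jaw -72.0 open 0.90 j6 1.61 F [0.2 0.4 0.2] t 30.8 -> turn 0.0 shift [   6.3 -253.1  476. ] xdir [ 0.008  0.003 -1.   ]
```

Moving the arm away to look at everything.

Emit:
apply_moves(increments=[[0.1, 0, -20, 38, 0], [0.1, 0, -22, 42, 0], [0.1, 0, -22, 42, 0], [0.1, 0, -22, 42, 0], [0.1, 0, -22, 42, 0], [0.1, 0, -22, 42, 0], [0.1, 0, -22, 42, 0], [0.1, 0, -22, 42, 0], [0.1, 0, -22, 42, 0], [0.1, 0, -22, 42, 0]])

```text
t: 31.75
eef_pos: [492.3, -184.6, 192.9]
tcp_rot: [-1.748, 1.571, -3.006]
ft_force: [0.7, 0.3, 0.3]
opening: 0.898
```

Emit:
apply_moves(increments=[[0.1, 0, -22, 42, 0], [0.1, 0, -10, 30, 0], [0.1, 0, 0, 40, 0], [0.1, 0, 0, 40, 0], [0.1, 0, 0, 0, 0], [0.1, 0, 0, 0, 0]])

```text
t: 32.35
eef_pos: [509.0, -337.6, 192.1]
tcp_rot: [-2.591, 1.569, 2.434]
ft_force: [0.7, 0.1, 0.4]
opening: 0.902
```

Run:
```python
from h import *
T=cam('top','t10.png');S=cam('side','s10.png')
p0=np.load('top0.npy')
im=np.vstack([cv2.resize(T['pixels'][130:300,85:355,::-1],None,fx=1.9,fy=1.75),cv2.resize(S['pixels'][105:265,170:350,::-1],(513,300),interpolation=2)])
cv2.imwrite('pics/g10.png',im)
p1=T['pixels'][:,:,::-1]
for n,(x0,y0,x1,y1) in {'tub':(270,215,313,262),'openjar':(232,138,265,172),'lids':(215,272,320,302)}.items():
    print(n,'diff>40 px',int((np.abs(p1[y0:y1,x0:x1].astype(int)-p0[y0:y1,x0:x1]).max(2)>40).sum()))
a=np.radians(-19.4)
def tray(X): d=np.array(X[:2])-[527,258]; return (np.array([[np.cos(a),np.sin(a)],[-np.sin(a),np.cos(a)]])@d).round(1)
# pile+plate contour
for c,(x0,y0,x1,y1) in((T,(270,130,312,195)),(S,(285,200,355,250))):
    r=c['pixels'].astype(int)[y0:y1,x0:x1]
    m=((r.max(2)-r.min(2)<22)&(r.max(2)>70)).astype(np.uint8)
    k=max(cv2.findContours(m,0,2)[0],key=cv2.contourArea)+np.array([[x0,y0]])
    W=[onz(c,u,v,30)[:2] for u,v in cv2.boxPoints(cv2.minAreaRect(k))]
    print('plate',np.round(cv2.minAreaRect(k)[1],1),np.mean(W,0).round(1),[w.tolist() for w in W])
# expected lid centres in both pictures
for n,X in(('small',(466,229,68)),('m1',(494,305.5,66)),('m2',(544.3,199.2,66)),('large',(572.3,280,80))): print(n,tray(X),proj(T,X),proj(S,X))
s=status.state();print(s['t'],np.round(s['eef_pos'],1),np.round(s['ft_force'],1))
```

```text
tub diff>40 px 1745
openjar diff>40 px 272
lids diff>40 px 3118
plate [46.8 17.1] [630.4 -49.7] [[680.7, -26.9], [684.1, -64.2], [580.0, -72.2], [576.8, -35.6]]
plate [13.  51.6] [635.4 -53.2] [[584.7, -39.5], [689.0, -31.5], [684.7, -67.2], [583.3, -74.4]]
small [-47.9 -47.6] [151.2 235.6] [229.1 131.4]
m1 [-46.9  33.8] [114.7 221.4] [239.8 113.8]
m2 [ 35.8 -49.7] [168.5 197.8] [263.8 137.6]
large [35.4 35.8] [127.6 182.3] [272.6 112.7]
32.45 [ 509.1 -336.4  192.8] [-0.3  0.   0.5]
```

View pics/g10.png

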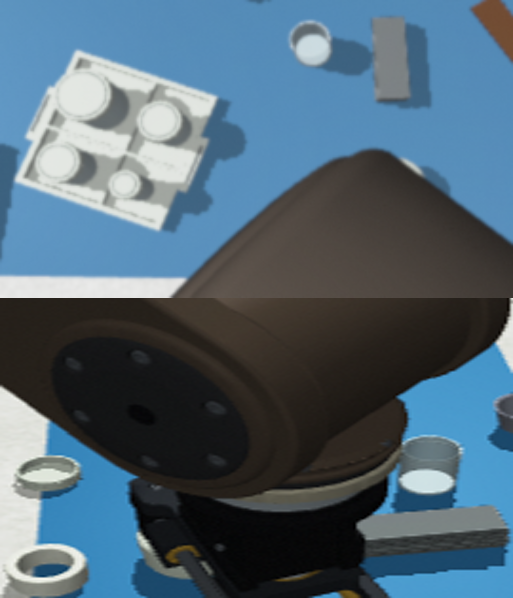

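All four jars stand upright in their pockets in the top panel: large (83,95), mediums (160,120) and (57,162), small (125,184). The plate is square on the pile. The arm still hides the tub and lids, so I back off toward the start pose for a final difference check.

Emit:
apply_moves(increments=[[0.1, -3, -35, 13, 0], [0.1, -3, -40, 14, 0], [0.1, -3, -40, 14, 0], [0.1, -3, -40, 14, 0], [0.1, -3, -40, 14, 0], [0.1, -3, -40, 14, 0], [0.1, -3, -40, 14, 0], [0.1, -3, -40, 14, 0], [0.1, -3, -40, 14, 0], [0.1, -3, -20, 10, 0]])

```text
t: 33.45
eef_pos: [192.4, -581.8, 223.5]
tcp_rot: [-0.762, 1.57, -2.02]
ft_force: [1.5, 0.0, 0.4]
opening: 0.897
```

Run:
```python
from h import *
p1=cam('top')['pixels'][:,:,::-1];p0=np.load('top0.npy');s=cam('side')['pixels'][:,:,::-1];s0=cv2.imread('pics/side0.png')
for n,a,b,(x0,y0,x1,y1) in(('tub T',p0,p1,(271,216,312,261)),('openjar T',p0,p1,(234,140,264,170)),('lids T',p0,p1,(215,274,320,302)),('tub S',s0,s,(213,215,262,256)),('lids S',s0,s,(170,185,205,270)),('openjar S',s0,s,(306,177,335,215))):
    d,_=cv2.phaseCorrelate(np.float64(cv2.cvtColor(np.ascontiguousarray(a[y0:y1,x0:x1]),6)),np.float64(cv2.cvtColor(np.ascontiguousarray(b[y0:y1,x0:x1]),6)))
    print(n,'shift px',np.round(d,2),'diff px',int((np.abs(a[y0:y1,x0:x1].astype(int)-b[y0:y1,x0:x1]).max(2)>40).sum()))
t=status.state();print(t['t'],np.round(t['eef_pos'],1),np.round(t['qvel'],3))
```

```text
tub T shift px [0.54 0.55] diff px 203
openjar T shift px [-0.05 -0.06] diff px 0
lids T shift px [-0.01 -0.  ] diff px 0
tub S shift px [0.2 0.4] diff px 163
lids S shift px [-0.    0.01] diff px 0
openjar S shift px [-0.04 -0.02] diff px 0
33.55 [ 192.8 -582.1  223.5] [ 0.053 -0.011  0.041  0.011 -0.01   0.036]
```

Emit:
apply_moves(increments=[[0.1, 0, 0, 0, 0], [0.1, 0, 0, 0, 0], [0.1, 0, 0, 0, 0]])

```text
t: 33.85
eef_pos: [195.5, -580.4, 223.2]
tcp_rot: [1.881, 1.571, 0.625]
ft_force: [0.8, 0.5, -0.3]
opening: 0.902
```

```bash
python3 -c "
from h import *
print(env.job_done(), status.state()['t'])"
```

```text
the job is handed in; nothing more can be done
the job is handed in; nothing more can be done
```

The job is handed in after about 34 s: all four jars are in their pockets and the spacer plate is on the pile. No verdict was reported.

- **Jars:** The small jar went to the smallest pocket, the two medium jars to the oblong ones and the large jar to the largest. The last top view showed all four upright. From the release poses, each is within about 2 mm of its pocket centre; I did not measure that separately in the images.
- **Spacer plate:** It lies flat and square on the pile. Its measured outline is within about 3 mm and about 1° of the pile's outline before placing.
- **Things to leave:** The opened jar and both ring-shaped objects, one of which is the loose lid, showed no image shift against the start pictures.
- **One check that was not zero:** The tub region gave about 0.5 px (roughly 1 mm) of shift. I put this down to the large jar's shadow being gone, since the gripper should have cleared the tub by about 8 mm. It is well inside the 20 mm limit either way.

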